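Snap the drilled cupola cap onto the model turret

TASK

The flanged cap clamped in the small bench vise is ready: slide the vise jaw well open (more than half its travel), lift the cap out and press it squarely onto the bumped stud on the model turret's roof until it clicks and its flange is flush on the roof. Keep pressing after the click, and finish while still holding the cap and pushing it down firmly. Leave everything else on the bench where it lies.

Things in the scene. Friction and masses are not known exactly. Their poses are not given: they have to be found in the camera images.
- vise_jaw (a joint): opening of the vise's sliding jaw in m: about 0 to 0.002 = closed on the cap, 0.030 = fully open (stop); about 3 N of friction, no spring, it stays where it is left
- jaw_post (a point): upright round steel post on the sliding jaw, 14 mm across, 34 mm tall; this point is on its axis, 19 mm above the flat jaw top, 15 mm below the post's end. Gripping or pushing the post moves the jaw, which opens along this frame's -x (towards the robot); z is up. With the jaw closed the post is 54 mm from the middle of the clamping place
- vise: steel bench vise, bolted down, 185 x 84 mm (x, y); origin on the table under the middle of the clamping place; the cap stands on its bed, 35 mm high. Plain fixed jaw at +x: inner face at x 24.5 mm, 48 mm high, 70 mm wide. Sliding jaw at -x: 66 mm wide, top 52 mm high; its lip hooks about 7 mm over the cap's flange, so the cap cannot be lifted until the jaw is opened
- cap_center (a point): olive plastic snap cap upright in the vise: drum 34 mm across on a flange 48 mm across and 4 mm thick, 42 mm tall in all, about 60 g, open below (mouth 20.6 mm across). This point is on its axis half-way up, 21 mm above its underside; z is up. Grip the drum above the flange, across the vise's y; up to 8 mm off the vise's middle along y
- stud_foot (a point): foot of the snap stud, on its axis at roof level (55 mm above the table), z up. Greased stud 16.6 mm across, 22 mm tall, tip tapered to 6 mm, four sprung steel bumps around it about 9 mm up. A cap meets them with its underside 16 mm up, needs 8 to 20 N, clicks at 9 to 5 mm, is then pulled down and is home with its underside on the roof (centre 21 mm above this point). No obstacle within 50 mm
- turret: olive plastic model turret, screwed down, 176 x 130 mm (x, y), flat roof 156 x 112 mm, 55 mm high; origin on the table under its centre; the stud is 25 mm from the centre along -x. A plain stub without bumps, 14 mm across and 8 mm tall, on a corner of the roof is not the stud
- race_ring: flat olive plastic ring lying on the mat, 84 mm across, 8 mm thick; bystander, leave alone; origin at its underside centre
- paint_jar: small closed paint jar, 38 mm across, 50 mm tall; bystander; origin at its underside centre
- glue_bottle: closed glue bottle, 40 mm across, 70 mm tall; bystander; origin at its underside centre
- sprue: flat olive plastic sprue frame with kit parts, 116 x 166 x 6 mm; bystander; origin at its underside centre
- sanding_block: grey sanding block 40 x 75 x 22 mm; bystander; origin at its underside centre
- brush: slim paint brush lying on the table, 150 mm long, 8 mm thick; bystander; origin under its middle
- dome: loose solid olive dome 40 mm across and 19 mm tall, no hole in it and not the cap; bystander; origin at its underside centre
There are look-alikes about, which are no part of the job. What is shaped like the part that bears cap_center but yellow is not meant.

How it is judged:
By the outcome, as a careful person would: the job done as asked, in the order asked, and still so for the second after the job is handed in, while the arm keeps its last pose, push and grip.
It also fails if it takes over 58 s, if anything falls off the work surface, if the arm or the gripper's body presses on something with over 40 N, if the wrist force passes 120 N, or if a joint passes its speed limit or range.

ROBOT

A 7-joint arm with a two-finger parallel gripper is mounted at the origin on the work surface. World frame = base frame: x ahead of the robot, y to its left, z up, the work surface at z = 0. Lengths are in mm, angles in rad, forces in N, time in s.
With the tool pointing down it reaches from about 425 to 975 mm from the base axis. Payload 16.7 kg.
Tool frame: the origin (TCP) lies on the centre line of the jaws, within the pads' length; the fingertips stand 8 mm ahead of it and the grasp point (between the pads) lies 11 mm behind it; z points along the fingers, x is the direction in which the jaws open and shut, and the axes are right-handed (so a half turn about z gives the same grasp; the last joint's range is limited). The gripper opens to 85 mm and grips with 20 to 120 N. Pads are 22 mm wide; open, the fingers measure 114 mm over their backs; the gripper's body (76 mm by 85 mm) begins 54 mm behind the grasp point. The pads swing forward as they close: fully open they stand 13 mm farther back than shut.
Start: joints at [1.016, 0.426, 0.074, 1.606, -0.034, 1.111, -0.067], TCP at [265.804, -620.423, 239.302] pointing down, gripper open.
Joint ranges: [-2.85, 2.85], [-0.5, 2.14], [-1.23, 1.37], [0.21, 2.46], [-1.02, 4.16], [0.16, 2.05], [-2.73, 2.73]. Speed limits (rad/s): [1.89, 1.89, 2.39, 2.39, 3.01, 3.01, 3.01].

INTERFACE

Orientations are given as a unit quaternion [x, y, z, w].
In Python, from cell import telemetry, viewer, order gives the robot as it stands. The module is installed in compiled form; this text tells all that it offers.
- The arm moves only by the tool send_rows, never from a script. Its arguments are lists of equal length, an entry for each row: "offset": the shift along the tool's x, y, z in cm, a list of three; "turn": the turn about the tool's z in degrees; "claw": the closure, from -1 (fully open) to 1 (shut), so that 0 is half open. A call has 1 to 12 rows; each row is the pose to reach, as a shift and turn from the pose measured when the call began, along the tool's axes at that moment; what a row does not reach only later rows make up. A row lasts 1/10 s, in which the tool goes at most 50 mm and 8.59 degrees, less where a joint would pass 70% of its speed; a pose out of reach is approached as far as the arm can. A call with a gripper value outside its range is refused whole. The fingers move at their own pace and stop on an object; "squeeze" is the grip in N (left out, the last holds). Time passes only in rows, so rows that repeat a pose let the fingers close. It gives the time, the measured TCP pose, the force and the opening at its end, in the units of the state.
- telemetry.get_obs(): the state, without advancing time (a new reading comes with each control period).
- viewer.read_camera(name): name is "side" or "top"; returns a dict with "pixels" (420x560x3 uint8, blue, green, red), "z_map" (420x560 float32, mm along the optical axis (not along the pixel's ray), 0 where there is no reading), "K" (3x3 intrinsics, pixels), "k1" (the pictures are not rectified: a ray, as slopes to the right and down, at radius r is drawn at 1 + k1 r^2 times it, then the intrinsics apply), "world_from_camera" (4x4, takes a point from camera to world coordinates). Camera axes: x right, y down, z forward; pixel columns grow to the right and rows downward; lengths in mm; the calibration is good to about 2 mm. A picture is of the moment at which its call begins.
- order.job_done(): hands the job in, once; it reports no verdict.
The state is a dict: "t": time; "joint_positions": joint angles; "qvel": joint speeds; "tau": joint torques, N m; "eef_pos": TCP position; "tool_rot": TCP orientation; "contact_force": force on the tool from outside, world axes, zero at the start; "wrist_torque": the same for the moment, N m; "opening": opening from 0.0 (shut) to 1.0 (fully open).
Only numpy, scipy, OpenCV 4.12 (cv2) and the standard library are available. Lean on these libraries where they do the work, as an engineer would, in place of code of your own. Each camera call takes 0.05 s, during which the arm holds its last target. There are 200 camera calls.

## Working session

There is one attempt and no reset: what is moved stays moved. The work goes in short steps, Python scripts to look and compute and a tool call to move; the robot and the scene stay as the last step left them, time stands still between calls to the robot, and variables do not carry over. Pictures are saved under pics/ and viewed, about 8 in all and at most 12, crops included, and the job is handed in when it is done.

Besides the shell and the picture viewer there is one more tool, called by a JSON object that holds its "fn" and its "kwargs", one argument or row to a line. send_rows: Moves the arm, as the interface text tells. Its arguments: {"type":"object","properties":{"offset":{"type":"array","items":{"type":"array","items":{"type":"number"}}},"turn":{"type":"array","items":{"type":"number"}},"claw":{"type":"array","items":{"type":"number"}},"squeeze":{"type":"number"}},"required":["offset","turn","claw"]}

```bash
mkdir -p pics
cat > h.py <<'E'
import numpy as np, cv2
from cell import telemetry, viewer, order
def cam(n):
    c=viewer.read_camera(n); np.savez(''+n+'.npz',**c); return c
def load(n): return np.load(''+n+'.npz')
def pt(c,u,v,z=None,r=1):
    """world point of pixel; by depth, or on the plane z"""
    K=c['K'];k=float(c['k1']);p=cv2.undistortPoints(np.array([[[u,v]]],float),K,np.array([k,0,0,0,0.]))[0,0]
    T=c['world_from_camera']; d=T[:3,:3]@np.array([p[0],p[1],1.]);o=T[:3,3]
    if z is None:
        w=c['z_map'][int(v)-r:int(v)+r+1,int(u)-r:int(u)+r+1]; s=np.median(w[w>0])
    else: s=(z-o[2])/d[2]
    return o+s*d
def cloud(c):
    z=c['z_map'];h,w=z.shape;u,v=np.meshgrid(np.arange(w),np.arange(h))
    p=cv2.undistortPoints(np.stack([u,v],-1).reshape(-1,1,2).astype(float),c['K'],np.array([float(c['k1']),0,0,0,0.])).reshape(h,w,2)
    T=c['world_from_camera'];P=np.dstack([p,np.ones((h,w))])*z[...,None]
    return P@T[:3,:3].T+T[:3,3]
E
python3 - <<'E'
from h import *
print(telemetry.get_obs())
for n in('top','side'):
    c=cam(n); cv2.imwrite(f'pics/{n}1.png',cv2.resize(c['pixels'],(800,600),interpolation=cv2.INTER_CUBIC)); print(n,c['K'],c['k1'],c['world_from_camera'])
E
```

```text
{'t': 0.0, 'joint_positions': array([ 1.01651632,  0.42672976,  0.07383929,  1.60663588, -0.03409239,
        1.11082053, -0.06707208]), 'qvel': array([-0.00067409, -0.00096788,  0.0016267 , -0.00021281, -0.00189136,
        0.00254262, -0.00061636]), 'tau': array([ 2.22921233e-03, -9.49841166e+01,  3.76271725e+00, -4.63504922e+01,
        1.94522180e-02,  9.98453703e-03, -4.00823626e-05]), 'eef_pos': array([ 265.63728184, -620.07627701,  238.59901143]), 'tool_rot': array([ 8.34812704e-01, -5.50533653e-01, -5.83150270e-04, -3.24287346e-04]), 'contact_force': array([ 1.45807985,  0.53760019, -0.09090151]), 'wrist_torque': array([0.02933884, 0.02845149, 0.01460933]), 'opening': 1.0009404057643807}
top [[406.71410163   0.         275.27619259]
 [  0.         406.71410163 211.5562234 ]
 [  0.           0.           1.        ]] 0.0037245740833439732 [[ 2.32266699e-02 -9.96395284e-01  8.15901999e-02  4.80413843e+02]
 [-9.99584229e-01 -2.17511006e-02  1.89277495e-02  1.40959882e+01]
 [-1.70848437e-02 -8.19959056e-02 -9.96486216e-01  9.35404398e+02]
 [ 0.00000000e+00  0.00000000e+00  0.00000000e+00  1.00000000e+00]]
side [[406.89599207   0.         278.68948124]
 [  0.         406.89599207 200.62611301]
 [  0.           0.           1.        ]] 0.009548368477581531 [[-9.98477690e-01 -3.44951246e-02  4.30393856e-02  5.05350238e+02]
 [-5.40835539e-02  7.65492923e-01 -6.41167337e-01  6.55441208e+02]
 [-1.08291980e-02 -6.42519004e-01 -7.66193225e-01  8.31140876e+02]
 [ 0.00000000e+00  0.00000000e+00  0.00000000e+00  1.00000000e+00]]
```

View pics/top1.png

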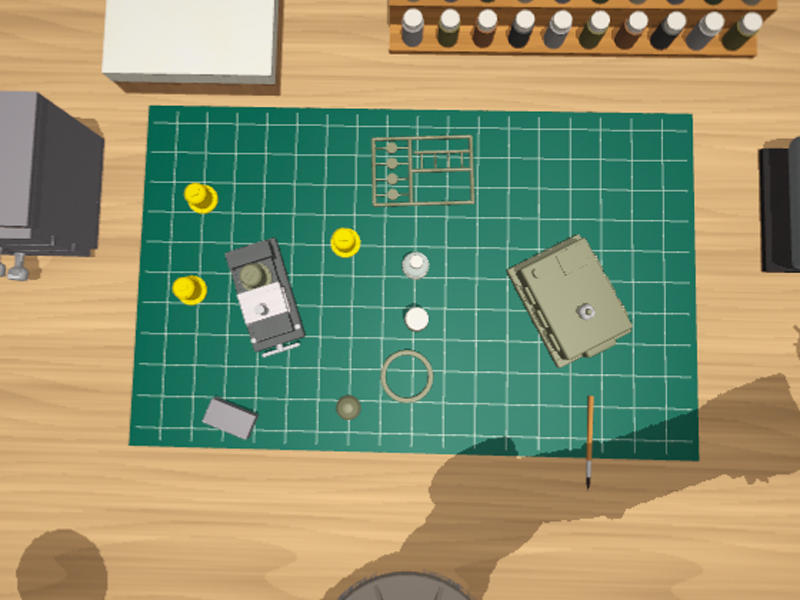

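View pics/side1.png

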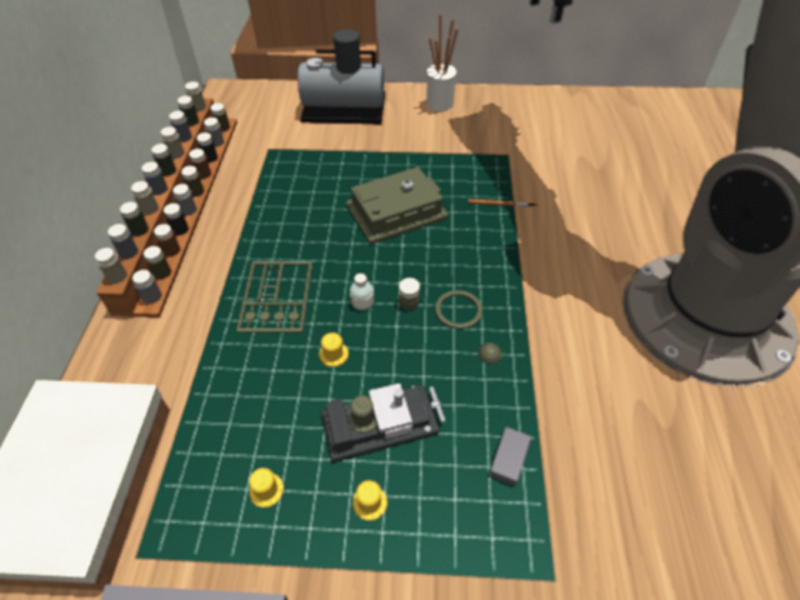

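The top view shows the vise at about (265,295) with the olive cap at (252,274), its post at (262,310) and the stud at (587,312), in 800-px coordinates. The side view agrees. Next I'll take enlarged crops.

Run:
```python
from h import *
t=load('top');s=load('side')
def crop(c,u,v,w=33,f=6):
    a=c['pixels'][v-w:v+w,u-w:u+w]; a=cv2.resize(a,None,fx=f,fy=f,interpolation=cv2.INTER_CUBIC)
    for i in range(0,2*w,10):
        cv2.putText(a,str(u-w+i),(i*f,8),0,.3,(255,255,255),1);cv2.putText(a,str(v-w+i),(0,i*f+8),0,.3,(255,255,255),1)
        a[:, i*f]=a[:, i*f]//2+60; a[i*f]=a[i*f]//2+60
    return a
A=np.hstack([crop(t,185,205,f=6),crop(t,402,212,f=6)])
cv2.imwrite('pics/crops.png',A)
A=np.hstack([crop(s,268,290,w=45,f=4),crop(s,280,140,w=45,f=4)])
cv2.imwrite('pics/crops_s.png',A)
P=cloud(t)
print('cap top',pt(t,176,192),'post',pt(t,183,216),'stud',pt(t,411,218))
def reg(u,v,w,lo,hi):
    q=P[v-w:v+w,u-w:u+w].reshape(-1,3);q=q[(q[:,2]>lo)&(q[:,2]<hi)];
    return len(q),q.mean(0).round(1),((q.min(0)+q.max(0))/2).round(1)
print('cap',reg(176,192,12,70,90));print('post',reg(183,216,9,72,100));print('stud',reg(411,218,14,62,90))
q=P[160:260,350:450].reshape(-1,3);q=q[(q[:,2]>50)&(q[:,2]<60)]
print('roof',cv2.minAreaRect(q[:,:2].astype(np.float32)),q[:,2].mean())
q=P[160:255,150:220].reshape(-1,3);q=q[(q[:,2]>12)&(q[:,2]<100)]
print('vise',cv2.minAreaRect(q[:,:2].astype(np.float32)))
```

```text
cap top [587.79463683 242.96449229  78.2606692 ] post [536.378394   224.002387    85.71378231] stud [ 543.30146944 -255.0793586    77.48751794]
cap (200, array([587.4, 244.3,  77.4]), array([587.3, 244.9,  76.7]))
post (44, array([535.7, 226.2,  83.8]), array([536.4, 226.8,  80.8]))
stud (95, array([ 543.5, -256.3,   71.7]), array([ 543.9, -257.3,   72.7]))
roof ((562.1226806640625, -247.56802368164062), (164.26870727539062, 112.13017272949219), 27.999561309814453) 55.8516202249574
vise ((559.4472045898438, 235.46630859375), (179.50843811035156, 84.66987609863281), 18.851594924926758)
```

View pics/crops.png

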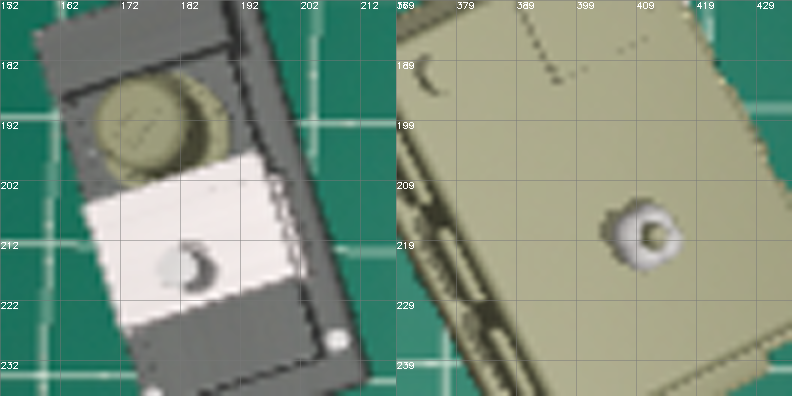

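View pics/crops_s.png

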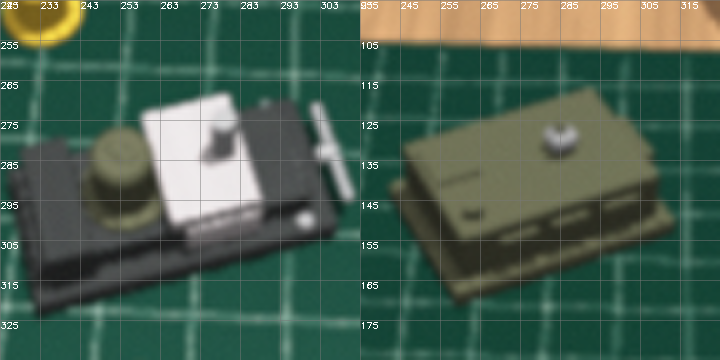

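The crops show, in camera pixels, top: cap drum centre (175.5,192), post end (181.5,216.5), stud tip (411.5,218). In the side view they sit at cap (252.8,283.5), post (278,274.5), stud (284.5,127.5). I'll compare the two cameras on the known heights and work out the first move.

```bash
cat >> h.py <<'E'
def goto(x,y,z,yaw=None):
    """offset cm in tool axes and turn deg; yaw=world angle of tool x"""
    from scipy.spatial.transform import Rotation as R
    o=telemetry.get_obs();M=R.from_quat(o['tool_rot']).as_matrix()
    cur=np.degrees(np.arctan2(M[1,0],M[0,0]))
    off=M.T@(np.array([x,y,z])-o['eef_pos'])/10
    print('to',(x,y,z),'off',off.round(2),'turn',None if yaw is None else round((cur-yaw+90)%180-90,2),'yaw',cur.round(2),'tilt z',M[:,2].round(4),'pos',o['eef_pos'].round(1),'F',o['contact_force'].round(1),'op',round(o['opening'],3),'t',o['t'])
E
python3 - <<'E'
from h import *
t=load('top');s=load('side')
for n,a,b,z in(('cap',(175.5,192),(252.8,283.5),77),('post',(181.5,216.5),(278,274.5),86),('stud',(411.5,218),(284.5,127.5),77)):
    print(n,pt(t,*a,z).round(1),pt(s,*b,z).round(1))
# side cloud
P=cloud(s)
def reg(u,v,w,lo,hi):
    q=P[v-w:v+w,u-w:u+w].reshape(-1,3);q=q[(q[:,2]>lo)&(q[:,2]<hi)];return len(q),q.mean(0).round(1)
print(reg(253,284,12,74,90),reg(278,275,8,82,100),reg(284,128,8,65,90))
q=P[250:325,225:325].reshape(-1,3);q=q[(q[:,2]>12)&(q[:,2]<100)]
print('vise',cv2.minAreaRect(q[:,:2].astype(np.float32)))
goto(550,-200,240,-71.2)
goto(540,100,240,-71.2)
goto(536,226,200,-71.2)
E
```

```text
cap [587.9 244.4  77. ] [589.1 250.   77. ]
post [535.2 227.1  86. ] [537.8 231.6  86. ]
stud [ 543.4 -256.3   77. ] [ 545.9 -247.6   77. ]
(177, array([589.2, 249.9,  77.6])) (35, array([537.4, 231.5,  85.5])) (34, array([ 546. , -250.3,   71.3]))
vise ((575.5582275390625, 195.441162109375), (179.9547576904297, 177.11610412597656), 18.576387405395508)
to (550, -200, 240) off [-27.42 -42.68  -0.1 ] turn 4.39 yaw -66.81 tilt z [-5.e-04  1.e-03 -1.e+00] pos [ 265.7 -620.1  238.7] F [-0.2  0.2  0.7] op 1.0 t 0.1
to (540, 100, 240) off [-55.39 -53.58  -0.07] turn 4.39 yaw -66.81 tilt z [-5.e-04  1.e-03 -1.e+00] pos [ 265.7 -620.1  238.7] F [-0.2  0.2  0.7] op 1.0 t 0.1
to (536, 226, 200) off [-67.12 -58.17   3.94] turn 4.39 yaw -66.81 tilt z [-5.e-04  1.e-03 -1.e+00] pos [ 265.7 -620.1  238.7] F [-0.2  0.2  0.7] op 1.0 t 0.1
```

{"fn": "send_rows", "kwargs": {
  "offset": [
    [-27.4,-42.7,0],
    [-27.4,-42.7,0],
    [-27.4,-42.7,0],
    [-27.4,-42.7,0],
    [-27.4,-42.7,0],
    [-27.4,-42.7,0],
    [-27.4,-42.7,0],
    [-27.4,-42.7,0],
    [-27.4,-42.7,0],
    [-27.4,-42.7,0],
    [-27.4,-42.7,0],
    [-27.4,-42.7,0]
  ],
  "turn": [4.4,4.4,4.4,4.4,4.4,4.4,4.4,4.4,4.4,4.4,4.4,4.4],
  "claw": [-1,-1,-1,-1,-1,-1,-1,-1,-1,-1,-1,-1]
}}

```text
t: 1.3
eef_pos: [551.0, -198.2, 238.5]
tool_rot: [0.814, -0.581, -0.001, -0.0]
contact_force: [0.6, -0.5, 0.4]
opening: 0.999
```

```bash
python3 -c "
from h import *
goto(536,229,150,-71.2)"
```

```text
to (536, 229, 150) off [-40.86 -12.49   8.93] turn 0.19 yaw -71.01 tilt z [-0.0011  0.0016 -1.    ] pos [ 551.  -198.2  238.5] F [ 0.6 -0.5  0.4] op 0.999 t 1.3
```

{"fn": "send_rows", "kwargs": {
  "offset": [
    [-40.9,-12.5,8.9],
    [-40.9,-12.5,8.9],
    [-40.9,-12.5,8.9],
    [-40.9,-12.5,8.9],
    [-40.9,-12.5,8.9],
    [-40.9,-12.5,8.9],
    [-40.9,-12.5,8.9],
    [-40.9,-12.5,8.9],
    [-40.9,-12.5,8.9],
    [-40.9,-12.5,8.9],
    [-40.9,-12.5,8.9],
    [-40.9,-12.5,8.9]
  ],
  "turn": [0.2,0.2,0.2,0.2,0.2,0.2,0.2,0.2,0.2,0.2,0.2,0.2],
  "claw": [0,0,0,0,0,0,0,0,0,0,0,0]
}}

```text
t: 2.5
eef_pos: [536.5, 227.1, 150.2]
tool_rot: [0.812, -0.583, -0.001, 0.0]
contact_force: [-0.1, 0.4, 0.4]
opening: 0.497
```

```bash
python3 -c "
from h import *
goto(536,229,100,-71.2)
s=cam('side')
A=cv2.resize(s['pixels'][190:340,180:380],(800,600),interpolation=cv2.INTER_CUBIC)
cv2.imwrite('pics/s2.png',A)"
```

```text
to (536, 229, 100) off [-0.19 -0.01  5.02] turn -0.15 yaw -71.35 tilt z [-1.e-03  6.e-04 -1.e+00] pos [536.5 227.1 150.2] F [-0.1  0.4  0.4] op 0.497 t 2.5
```

View pics/s2.png

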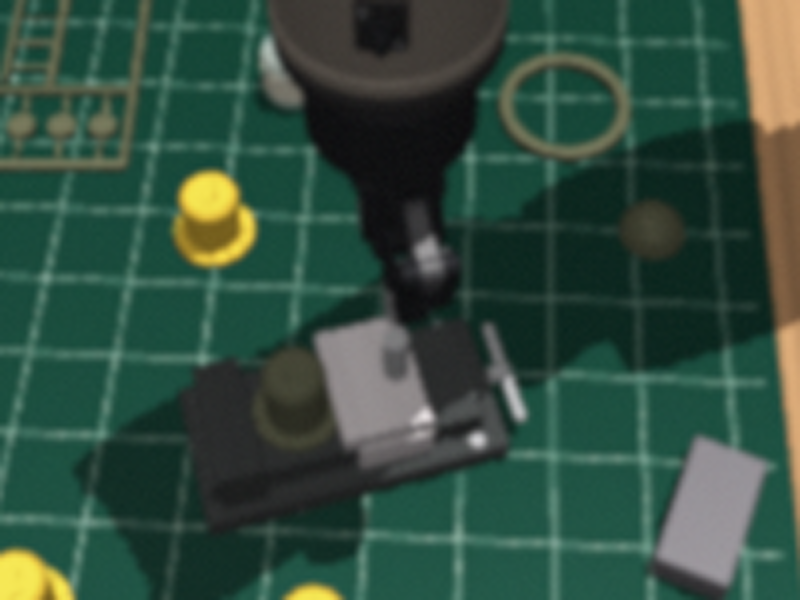

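The side crop shows the gripper in line above the post, whose end is at about (395,350), clear of the cap at (292,375). Descending.

{"fn": "send_rows", "kwargs": {
  "offset": [
    [-0.2,0,5],
    [-0.2,0,5],
    [-0.2,0,7],
    [-0.2,0,8.4],
    [-0.2,0,8.4],
    [-0.2,0,8.4],
    [-0.2,0,8.4]
  ],
  "turn": [0,0,0,0,0,0,0],
  "claw": [0,0,0,0,0,0,0]
}}

```text
t: 3.25
eef_pos: [536.4, 229.2, 67.5]
tool_rot: [0.812, -0.583, -0.0, -0.001]
contact_force: [0.5, -0.7, -0.4]
opening: 0.499
```

{"fn": "send_rows", "kwargs": {
  "offset": [
    [0,0,0],
    [0,0,0],
    [0,0,0],
    [0,0,0],
    [0,0,0],
    [0,0,0],
    [0,0,0],
    [0,0,0]
  ],
  "turn": [0,0,0,0,0,0,0,0],
  "claw": [0.2,0.4,0.5,0.6,0.7,0.8,0.8,0.8],
  "squeeze": 30
}}

```text
t: 4.05
eef_pos: [536.5, 229.2, 67.7]
tool_rot: [0.812, -0.583, -0.0, -0.001]
contact_force: [-1.9, -1.5, 6.1]
opening: 0.151
```

{"fn": "send_rows", "kwargs": {
  "offset": [
    [0,0.3,0],
    [0,0.6,0],
    [0,0.9,0],
    [0,1.2,0],
    [0,1.5,0],
    [0,1.8,0],
    [0,2.1,0],
    [0,2.4,0],
    [0,2.6,0],
    [0,2.6,0],
    [0,2.6,0]
  ],
  "turn": [0,0,0,0,0,0,0,0,0,0,0],
  "claw": [1,1,1,1,1,1,1,1,1,1,1],
  "squeeze": 50
}}

```text
t: 5.15
eef_pos: [511.4, 220.6, 67.7]
tool_rot: [0.812, -0.583, -0.0, -0.0]
contact_force: [0.7, -3.1, 8.0]
opening: 0.138
```

{"fn": "send_rows", "kwargs": {
  "offset": [
    [0,0,0],
    [0,0,0],
    [0,0,0],
    [0,0,0],
    [0,0,-2.5],
    [0,0,-6],
    [0,0,-10],
    [0,0,-10]
  ],
  "turn": [0,0,0,0,0,0,0,0],
  "claw": [-0.2,-0.2,-0.4,-0.4,-0.4,-0.4,-0.4,-0.4]
}}

```text
t: 5.95
eef_pos: [513.5, 221.8, 172.6]
tool_rot: [0.812, -0.583, 0.001, -0.003]
contact_force: [-0.2, 0.5, 0.0]
opening: 0.698
```

Run:
```python
from h import *
goto(588.5,247,120,-71.2)
t=cam('top'); s=cam('side')
a=cv2.resize(t['pixels'][150:260,140:240],(400,440),interpolation=cv2.INTER_CUBIC)
b=cv2.resize(s['pixels'][235:345,220:320],(400,440),interpolation=cv2.INTER_CUBIC)
cv2.imwrite('pics/c3.png',np.hstack([a,b]))
```

```text
to (588.5, 247, 120) off [ 0.01 -7.87  5.31] turn -0.19 yaw -71.39 tilt z [ 0.006   0.0035 -1.    ] pos [513.5 221.8 172.6] F [-0.2  0.5  0. ] op 0.698 t 5.95
```

View pics/c3.png

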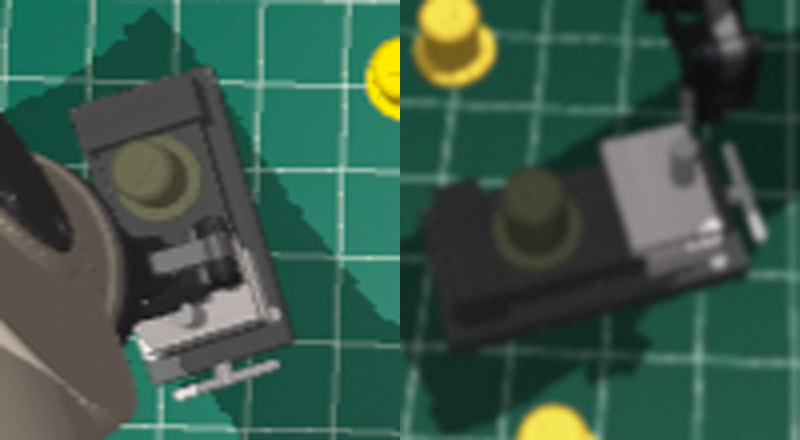

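The jaw is about 26 mm open, with the post in the right crop at (685,165), and the cap at about (540,200) has not moved. Going to the cap.

{"fn": "send_rows", "kwargs": {
  "offset": [
    [0,-4,0],
    [0,-7.9,0],
    [0,-7.9,2.5],
    [0,-7.9,5.3],
    [0,-7.9,5.3],
    [0,-7.9,5.3],
    [0,-7.9,5.3]
  ],
  "turn": [-0.2,-0.2,-0.2,-0.2,-0.2,-0.2,-0.2],
  "claw": [-0.5,-0.5,-0.5,-0.5,-0.5,-0.5,-0.5]
}}

```text
t: 6.75
eef_pos: [587.1, 246.2, 116.7]
tool_rot: [0.813, -0.582, 0.0, -0.001]
contact_force: [0.6, -0.8, 0.6]
opening: 0.749
```

Run:
```python
from h import *
goto(588.5,247,53,-71.2)
s=cam('side')
b=cv2.resize(s['pixels'][225:345,205:325],(600,600),interpolation=cv2.INTER_CUBIC)
cv2.imwrite('pics/c4.png',b)
```

```text
to (588.5, 247, 53) off [-0.02 -0.14  6.37] turn 0.02 yaw -71.18 tilt z [ 0.0023  0.0017 -1.    ] pos [587.1 246.2 116.7] F [ 0.6 -0.8  0.6] op 0.749 t 6.75
```

View pics/c4.png

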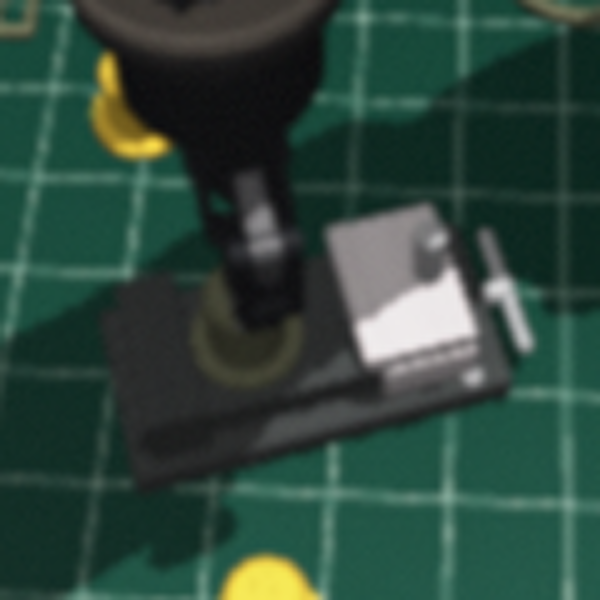

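The finger stands in line over the drum: finger end at (268,315), flange centre at (248,335), and the finger is the higher of the two. Descending.

{"fn": "send_rows", "kwargs": {
  "offset": [
    [0,-0.1,2],
    [0,-0.1,4],
    [0,-0.1,5.5],
    [0,-0.1,6.4],
    [0,-0.1,6.4],
    [0,-0.1,6.4]
  ],
  "turn": [0,0,0,0,0,0],
  "claw": [-0.5,-0.5,-0.5,-0.5,-0.5,-0.5]
}}

```text
t: 7.4
eef_pos: [588.6, 246.9, 53.6]
tool_rot: [0.813, -0.582, 0.001, -0.002]
contact_force: [0.3, 0.3, -0.1]
opening: 0.751
```

{"fn": "send_rows", "kwargs": {
  "offset": [
    [0,0,0],
    [0,0,0],
    [0,0,0],
    [0,0,0],
    [0,0,0],
    [0,0,0],
    [0,0,0],
    [0,0,0]
  ],
  "turn": [0,0,0,0,0,0,0,0],
  "claw": [-0.3,-0.1,0.1,0.3,0.5,0.6,0.6,0.6],
  "squeeze": 50
}}

```text
t: 8.2
eef_pos: [588.9, 246.9, 54.3]
tool_rot: [0.813, -0.582, 0.001, -0.002]
contact_force: [-2.5, -1.5, 7.8]
opening: 0.386
```

{"fn": "send_rows", "kwargs": {
  "offset": [
    [0,0,0],
    [0,0,0],
    [0,0,-1],
    [0,0,-2.5],
    [0,0,-5],
    [0,0,-8],
    [0,0,-12],
    [0,0,-12],
    [0,0,-12]
  ],
  "turn": [0,0,0,0,0,0,0,0,0],
  "claw": [1,1,1,1,1,1,1,1,1],
  "squeeze": 80
}}

```text
t: 9.1
eef_pos: [589.0, 246.9, 176.4]
tool_rot: [0.813, -0.582, 0.002, -0.003]
contact_force: [-0.1, -0.1, -0.9]
opening: 0.376
```

Run:
```python
from h import *
goto(544.5,-252,160,-71.2)
goto(560,0,175,-71.2)
```

```text
to (544.5, -252, 160) off [45.8  20.3   1.45] turn -0.0 yaw -71.2 tilt z [ 0.0068  0.0033 -1.    ] pos [589.  246.9 176.4] F [-0.1 -0.1 -0.9] op 0.376 t 9.1
to (560, 0, 175) off [22.44 10.7   0.04] turn -0.0 yaw -71.2 tilt z [ 0.0068  0.0033 -1.    ] pos [589.  246.9 176.4] F [-0.1 -0.1 -0.9] op 0.376 t 9.1
```

{"fn": "send_rows", "kwargs": {
  "offset": [
    [4,1.8,0],
    [8,3.6,0],
    [12,5.4,0],
    [16,7.2,0],
    [20,9,0],
    [24,10.7,0],
    [28,12.5,0.3],
    [32,14.2,0.6],
    [36,16,0.9],
    [40,17.8,1.2],
    [44,19.5,1.5],
    [45.8,20.3,1.5]
  ],
  "turn": [0,0,0,0,0,0,0,0,0,0,0,0],
  "claw": [1,1,1,1,1,1,1,1,1,1,1,1]
}}

```text
t: 10.3
eef_pos: [542.6, -256.3, 158.3]
tool_rot: [0.812, -0.584, 0.001, -0.002]
contact_force: [0.2, 0.1, 0.0]
opening: 0.379
```

Run:
```python
from h import *
goto(544.5,-252,125,-71.2)
```

```text
to (544.5, -252, 125) off [-0.34 -0.3   3.34] turn -0.23 yaw -71.43 tilt z [ 0.0047  0.0027 -1.    ] pos [ 542.6 -256.3  158.3] F [0.2 0.1 0. ] op 0.379 t 10.3
```

{"fn": "send_rows", "kwargs": {
  "offset": [
    [-0.3,-0.3,1.5],
    [-0.3,-0.3,3],
    [-0.3,-0.3,4.5],
    [-0.3,-0.3,4.9],
    [-0.3,-0.3,4.9]
  ],
  "turn": [-0.2,-0.2,-0.2,-0.2,-0.2],
  "claw": [1,1,1,1,1]
}}

```text
t: 10.8
eef_pos: [544.5, -251.2, 108.3]
tool_rot: [0.813, -0.582, 0.0, -0.002]
contact_force: [-0.0, 0.0, -0.0]
opening: 0.381
```

Run:
```python
from h import *
goto(544.5,-252,100,-71.2)
s=cam('side');t=cam('top')
a=cv2.resize(s['pixels'][85:185,235:335],(400,400),interpolation=cv2.INTER_CUBIC)
b=cv2.resize(t['pixels'][160:260,350:450],(400,400),interpolation=cv2.INTER_CUBIC)
cv2.imwrite('pics/c5.png',np.hstack([a,b]))
```

```text
to (544.5, -252, 100) off [0.08 0.03 0.83] turn 0.05 yaw -71.15 tilt z [ 0.003   0.0037 -1.    ] pos [ 544.5 -251.2  108.3] F [-0.  0. -0.] op 0.381 t 10.8
```

View pics/c5.png

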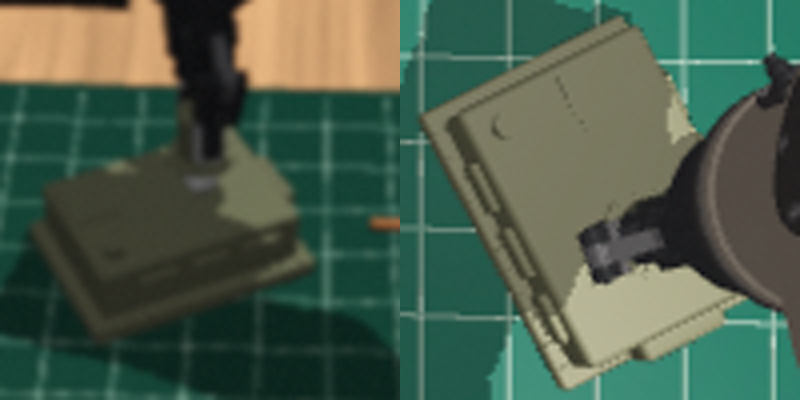

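The side crop (left) shows the stud at (200,183) below the finger, with the drum at (200,130); the top crop shows only the gripper. I'll overlay the predicted outlines on a larger crop.

Run:
```python
from h import *
s=load('side');o=telemetry.get_obs();e=o['eef_pos']
T=np.linalg.inv(s['world_from_camera'])
rv=cv2.Rodrigues(T[:3,:3])[0]
def proj(P): return cv2.projectPoints(np.array(P,float),rv,T[:3,3],s['K'],np.array([float(s['k1']),0,0,0,0]))[0].reshape(-1,2)
u0,v0,w,f=255,95,60,10
im=np.clip(cv2.resize(s['pixels'][v0:v0+w,u0:u0+w],None,fx=f,fy=f,interpolation=cv2.INTER_CUBIC).astype(float)*1.7,0,255).astype(np.uint8)
a=np.linspace(0,2*np.pi,60)
def circ(x,y,z,r,col):
    p=(proj(np.c_[x+r*np.cos(a),y+r*np.sin(a),0*a+z])-[u0,v0]+.5)*f
    cv2.polylines(im,[p.astype(int).reshape(-1,1,2)],True,col,1)
z=e[2]-19
for zz,r in((z,24),(z+4,24),(z+42,17)): circ(e[0],e[1],zz,r,(0,0,255))
circ(545.9,-247.6,77,3,(255,255,0)); circ(545.9,-247.6,55,8.3,(255,255,0))
cv2.imwrite('pics/c6.png',im)
P=cloud(s);c=s['pixels'].astype(int)
m=(P[...,2]>z-6)&(P[...,2]<z+60)&(np.hypot(P[...,0]-e[0],P[...,1]-e[1])<50)&(c.sum(-1)>110)&(c[...,1]-c[...,0]>10)
v,u=np.nonzero(m);print(len(u),u.min(),u.max(),v.min(),v.max());q=P[m]
for lo in range(int(z)-6,int(z)+50,4):
    k=q[(q[:,2]>=lo)&(q[:,2]<lo+4)]
    if len(k):print(lo,len(k),k[:,0].min().round(1),k[:,0].max().round(1),k[:,1].min().round(1),k[:,1].max().round(1))
```

```text
101 277 293 99 128
88 18 521.9 566.6 -268.8 -229.9
92 42 521.9 567.5 -262.8 -226.7
96 3 555.1 561.3 -246.2 -235.4
104 4 557.9 561.1 -244.3 -237.4
108 1 561.1 561.1 -245.2 -245.2
112 1 561.0 561.0 -244.0 -244.0
116 2 555.0 561.0 -244.5 -236.0
120 3 557.8 561.0 -245.1 -237.2
124 3 555.2 561.3 -252.6 -240.4
128 11 552.5 560.9 -252.2 -233.0
132 4 552.2 558.4 -250.5 -236.1
136 2 561.8 562.0 -268.5 -263.7
```

View pics/c6.png

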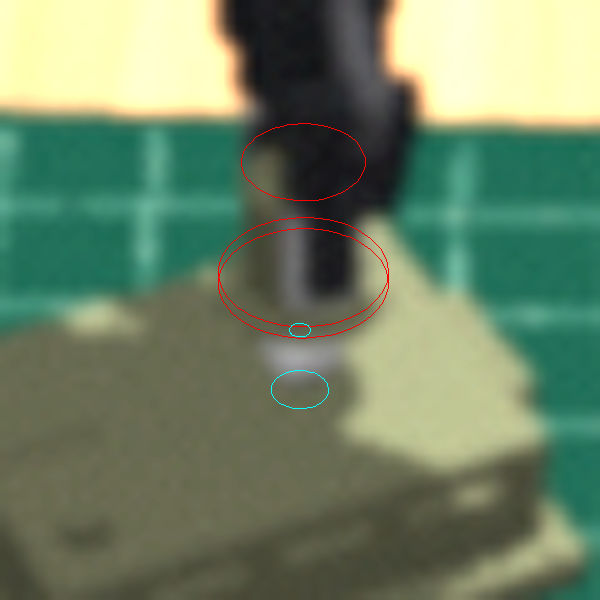

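The overlay puts the flange, measured by depth in the side view, at x 544.7, y about −251, matching the TCP. The stud blob (centre about (303,355)) lies 1.5 to 2 px farther back than drawn, so stud y ≈ −254. I'll shift 3 mm along tool x and lower to just above the bumps.

{"fn": "send_rows", "kwargs": {
  "offset": [
    [0.3,0.05,0],
    [0.3,0.05,0],
    [0.3,0.05,0.4],
    [0.3,0.05,0.8],
    [0.3,0.05,1.1],
    [0.3,0.05,1.4],
    [0.3,0.05,1.6],
    [0.3,0.05,1.6]
  ],
  "turn": [0,0,0,0,0,0,0,0],
  "claw": [1,1,1,1,1,1,1,1]
}}

```text
t: 11.7
eef_pos: [545.5, -254.8, 93.3]
tool_rot: [0.813, -0.582, 0.001, -0.003]
contact_force: [-0.1, 0.1, -0.8]
opening: 0.382
```

Run:
```python
from h import *
goto(545,-254.2,85,-71.15)
print(telemetry.get_obs()['wrist_torque'])
```

```text
to (545, -254.2, 85) off [-0.07  0.03  0.83] turn -0.03 yaw -71.18 tilt z [ 0.0045  0.003  -1.    ] pos [ 545.5 -254.8   93.3] F [-0.1  0.1 -0.8] op 0.382 t 11.7
[-0.00719649  0.05148993  0.00634724]
```

{"fn": "send_rows", "kwargs": {
  "offset": [
    [0,0,0.1],
    [0,0,0.2],
    [0,0,0.3],
    [0,0,0.4],
    [0,0,0.4]
  ],
  "turn": [0,0,0,0,0],
  "claw": [1,1,1,1,1]
}}

```text
t: 12.2
eef_pos: [545.5, -255.1, 89.3]
tool_rot: [0.813, -0.582, 0.001, -0.002]
contact_force: [-0.2, -1.9, 1.9]
opening: 0.378
```

The slight −y force says the stud lies a bit farther that way, so I'll ease 1.5 mm along tool x.

{"fn": "send_rows", "kwargs": {
  "offset": [
    [0.15,0.05,0],
    [0.15,0.05,0],
    [0.15,0.05,0]
  ],
  "turn": [0,0,0],
  "claw": [1,1,1]
}}

```text
t: 12.5
eef_pos: [545.5, -256.6, 89.2]
tool_rot: [0.813, -0.582, 0.001, -0.002]
contact_force: [-0.2, -0.3, -0.4]
opening: 0.379
```

{"fn": "send_rows", "kwargs": {
  "offset": [
    [0,0,0.1],
    [0,0,0.2],
    [0,0,0.3],
    [0,0,0.4],
    [0,0,0.4]
  ],
  "turn": [0,0,0,0,0],
  "claw": [1,1,1,1,1]
}}

```text
t: 13.0
eef_pos: [545.7, -256.8, 85.8]
tool_rot: [0.813, -0.582, 0.001, -0.002]
contact_force: [-3.0, 0.2, 8.2]
opening: 0.377
```

{"fn": "send_rows", "kwargs": {
  "offset": [
    [-0.03,0.1,0.05],
    [-0.03,0.1,0.1],
    [-0.03,0.1,0.2],
    [-0.03,0.1,0.3],
    [-0.03,0.1,0.4],
    [-0.03,0.1,0.5],
    [-0.03,0.1,0.6],
    [-0.03,0.1,0.6]
  ],
  "turn": [0,0,0,0,0,0,0,0],
  "claw": [1,1,1,1,1,1,1,1]
}}

```text
t: 13.8
eef_pos: [544.6, -256.6, 79.4]
tool_rot: [0.813, -0.582, 0.001, -0.002]
contact_force: [2.2, -0.1, -6.0]
opening: 0.377
```

Fz changed sign to −6 N: it has clicked and is being pulled home. I'll follow it down and keep pressing.

{"fn": "send_rows", "kwargs": {
  "offset": [
    [0,-0.05,0.1],
    [0,-0.05,0.2],
    [0,-0.05,0.3],
    [0,-0.05,0.4],
    [0,-0.05,0.5],
    [0,-0.05,0.55],
    [0,-0.05,0.55]
  ],
  "turn": [0,0,0,0,0,0,0],
  "claw": [1,1,1,1,1,1,1]
}}

```text
t: 14.5
eef_pos: [545.3, -256.4, 74.4]
tool_rot: [0.813, -0.582, 0.001, -0.002]
contact_force: [-3.1, 1.0, 6.6]
opening: 0.378
```

{"fn": "send_rows", "kwargs": {
  "offset": [
    [0,0.04,0.05],
    [0,0.04,0.1],
    [0,0.04,0.15],
    [0,0.04,0.15]
  ],
  "turn": [0,0,0,0],
  "claw": [1,1,1,1]
}}

```text
t: 14.9
eef_pos: [545.3, -256.5, 74.3]
tool_rot: [0.813, -0.582, 0.002, -0.003]
contact_force: [-8.2, 4.1, 23.2]
opening: 0.378
```

{"fn": "send_rows", "kwargs": {
  "offset": [
    [-0.03,0.05,0.15],
    [-0.03,0.05,0.18],
    [-0.03,0.05,0.2],
    [-0.03,0.05,0.2],
    [-0.03,0.05,0.2],
    [-0.03,0.05,0.2],
    [-0.03,0.05,0.2],
    [-0.03,0.05,0.2]
  ],
  "turn": [0,0,0,0,0,0,0,0],
  "claw": [1,1,1,1,1,1,1,1]
}}

```text
t: 15.7
eef_pos: [545.3, -256.4, 74.3]
tool_rot: [0.813, -0.582, 0.003, -0.003]
contact_force: [-9.2, 4.5, 31.3]
opening: 0.381
```

Run:
```python
from h import *
s=cam('side');t=cam('top')
goto(545,-256,74)
a=cv2.resize(s['pixels'][95:155,255:315],(400,400),interpolation=cv2.INTER_CUBIC)
b=cv2.resize(t['pixels'][150:270,130:250],(400,400),interpolation=cv2.INTER_CUBIC)
cv2.imwrite('pics/c7.png',np.clip(np.hstack([a,b])*1.5,0,255).astype(np.uint8))
P=cloud(s);q=P[95:155,255:315].reshape(-1,3);q=q[np.hypot(q[:,0]-545,q[:,1]+256)<26]
print('flange-top pts',np.histogram(q[:,2],bins=[50,53,55,57,59,61,63,66,70]))
```

```text
to (545, -256, 74) off [-0.06  0.02  0.03] turn None yaw -71.2 tilt z [ 0.0075  0.0015 -1.    ] pos [ 545.3 -256.5   74.3] F [-9.9  4.  30.4] op 0.378 t 15.8
flange-top pts (array([ 1, 11, 12, 25, 24, 10,  7,  8]), array([50, 53, 55, 57, 59, 61, 63, 66, 70]))
```

View pics/c7.png

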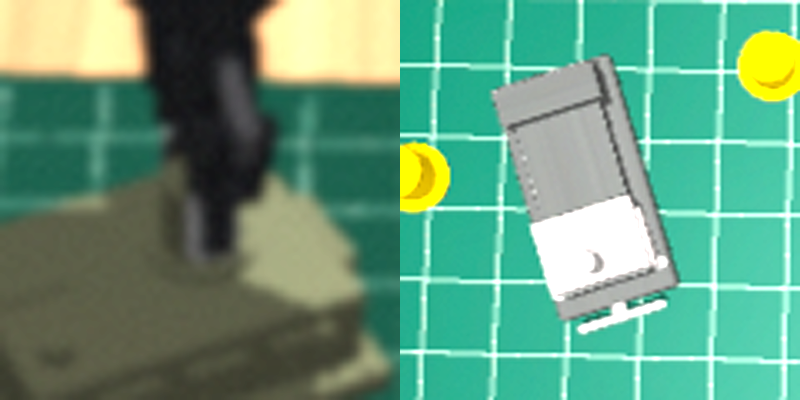

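The flange edge (left crop, about (205,270)) lies on the roof and the vise is empty with its jaw open (right crop, jaw at (600,250)). TCP z stalled at 74.3 mm under 30 N, against 74 expected. Handing in.

```bash
python3 -c "
from h import *
print(telemetry.get_obs()['contact_force']);print(order.job_done())"
```

```text
[-9.88558887  4.0459951  30.38840953]
the job is handed in; nothing more can be done
None
```

I opened the vise jaw about 26 mm by its post, lifted the olive cap out and pressed it onto the stud until it clicked. I handed the job in at about 16 s, with the cap still gripped at 80 N and pressed down with about 30 N.

**Checks that passed**
- The vertical force rose to about 8 N, then turned to −6 N as the cap was pulled down. That is the click.
- The tool height then stalled at 74.3 mm, against 74 mm expected for a flush cap. It stayed there as the push rose from 23 to 31 N.
- Depth readings of the flange top cluster around 59 mm, which is flange-on-roof height, though they are spread out.
- The last top crop shows the vise empty with its jaw open. I moved nothing else that I know of, but I did not re-check every bystander.

**Checks that disagreed**
- The two cameras differed by 5 to 9 mm in y for the cap, post and stud. I settled the position of the post and stud by contact forces.
- About 10 N of sideways force and a tool tilt of about 0.4° remained at the end. A small sideways shift did not remove the force.

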